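Inspect an edge strip under the hand loupe

TASK

Lay the loose edge strip down flat on the empty, robot-side half of the cork-faced board, beside and parallel with the strip already there, ends about level and its round tongue pointing the same way, and let go of it. Then pick up the loupe by its handle, carry it over the top of the three upright puzzle boards without touching them, and hold it level with its lens centred over that strip's round tongue, about 12 mm clear above the wood and touching nothing, handle square to the strip. Finish while still holding the loupe there; leave the other strip, the stand with its boards, the dish and the clock where they are.

Things in the scene. Friction and masses are not known exactly. Their poses are not given: they have to be found in the camera images.
- strip_center (a point): Centre (half-way up) of the straight part of the loose edge strip: dark walnut bar 120 x 16 x 14 mm (length, width, height) with a round jigsaw tongue on one end, 22 g or so. Its x axis runs along the strip towards the tongue, z is up. It starts flat on the bench left of the stand, to be gripped across its 16 mm width at this point.
- strip_tongue (a point): Centre (half-way up) of the loose strip's round tongue, a disc 18 mm across and 14 mm high on a short neck, 72 mm from strip_center along the strip's x; the tongue's end is 81 mm from strip_center. On the board its top is 14 mm above the board's surface.
- sample_center (a point): Centre (half-way up) of the other, identical strip, already lying on the far half of the board; x axis along it towards its tongue. It lies at about x = +45 mm, y = +10 mm of the board's frame with its tongue towards the board's -y. Loose; not to be moved.
- board: Flat oak checking board faced with cork, fixed, no rim, 170 x 220 x 10 mm (x, y, z), on the bench right of the stand. Origin at the centre of its underside; top face at z = 10 mm. Its y axis runs along the strip lying on it; its -x half, towards the robot, is empty, and the loose strip fits there at about x = -35 mm, y = +10 mm with its tongue towards -y.
- loupe_grip (a point): Balance point and grip of the hand loupe, in the middle of the height of its dark wooden handle (11 mm above the underside). The handle is a flat-sided bar 18 mm wide, 22 mm high, reaching from 88 mm behind to 22 mm ahead of this point; x axis points from the handle towards the lens, z up. About 85 g; it starts lying flat on the bench left of the stand.
- loupe_lens (a point): Centre of the lens of the loupe, at the level of the underside of its rim: 82 mm ahead of loupe_grip along x and 11 mm lower, level with the underside of the handle. The steel rim is about 66 mm across and 10 mm high, with clear glass in it. Same axes as loupe_grip.
- stand: Slotted oak stand, base 190 x 92 x 32 mm (x, y, z), holding three thin basswood puzzle boards upright, each 160 mm long in the stand's x and 5 mm thick, 28 mm apart in y; with their jigsaw knobs they reach 155 mm above the bench. Origin at the centre of the underside. Stands free between the start side and the board; the boards sit tight in it.
- dish: White porcelain dish of corner pieces, 100 mm across, 28 mm high, origin at the centre of its underside. Bystander, at the far left.
- clock: Round nickel-plated desk clock, 84 mm across, 34 mm thick, 88 mm high on a 40 x 85 mm foot; origin at the centre of its underside. Bystander, beyond the stand.
Not all that is in view belongs to the job. There is more than one size of the part that bears loupe_grip; the job needs the smallest.

How it is judged:
On the way, in this order (a step that is already met when the one before it is completed fails the run):
1. the loose strip is brought down, still gripped, to within 10 mm of the board on its empty half (x of strip_center in the frame of board between -0.08 and 0.025 m and y of strip_center in the frame of board between -0.03 and 0.05 m and z of strip_center in the frame of board below 0.027 m and contact force between the fingers and strip above 0.2 N), for 0.05 s.
2. the loose strip lies released on the board, parallel with the other strip and tongue the same way (x of strip_center in the frame of board between -0.08 and 0.025 m and y of strip_center in the frame of board between -0.03 and 0.05 m and angle between the x axis of strip_center and the x axis of sample_center, either way round below 0.15 rad and y of strip_tongue in the frame of board below -0.02 m and angle between strip_center's own z axis and vertical below 0.1 rad and z of strip_center in the frame of board below 0.02 m and contact force between strip and board above 0.03 N and contact force between the fingers and strip below 0.03 N and contact force between strip and sample below 0.03 N and linear speed of strip below 0.02 m/s), for 0.2 s.
3. the loupe, gripped, passes above the stand higher than its boards (((x of loupe_grip in the frame of stand between -0.1 and 0.1 m and y of loupe_grip in the frame of stand between -0.055 and 0.055 m and height (world z) of loupe_grip above 0.155 m) or (x of loupe_lens in the frame of stand between -0.1 and 0.1 m and y of loupe_lens in the frame of stand between -0.055 and 0.055 m and height (world z) of loupe_lens above 0.155 m)) and contact force between the fingers and loupe above 0.5 N), for 0.05 s.
At the end, for the whole second after the job is handed in: Strip released, flat on the robot-side half, within 0.15 rad of the other, tongue the same way. Loupe held still by the fingers alone, level within 0.17 rad, lens within 14 mm of over the tongue, 4 to 28 mm above it, handle within 0.22 rad of square. Others moved under 12 mm (all of step 2 and horizontal distance between loupe_lens and strip_tongue below 0.014 m and z of loupe_lens in the frame of board between 0.028 and 0.052 m and angle between loupe_lens's own z axis and vertical below 0.17 rad and angle between the x axis of loupe_lens and the y axis of strip_center, either way round below 0.22 rad and contact force between the fingers and loupe above 1 N and linear speed of loupe below 0.02 m/s and contact force between loupe and strip below 0.03 N and contact force between loupe and board below 0.03 N and contact force between loupe and sample below 0.03 N and contact force between loupe and stand below 0.03 N and contact force between loupe and clock below 0.03 N and contact force between loupe and dish below 0.03 N and distance of each of sample_center, stand, dish, clock from where it was at the start of the episode below 0.012 m); the arm keeps its last pose, push and grip.
It fails at once if the stand or its boards are touched (over 1 N) or shifted by 12 mm (contact force between any of the fingers, the arm, loupe, strip and stand above 1 N or distance of stand from where it was at the start of the episode above 0.012 m).
It fails at once if the other strip, the dish or the clock is moved (distance of any of sample_center, dish, clock from where it was at the start of the episode above 0.012 m).
It also fails if it takes over 67 s, if anything falls off the work surface, if the arm or the gripper's body presses on something with over 40 N, if the wrist force passes 120 N, or if a joint passes its speed limit or range.

ROBOT

A 7-joint arm with a two-finger parallel gripper is mounted at the origin on the work surface. World frame = base frame: x ahead of the robot, y to its left, z up, the work surface at z = 0. Lengths are in m, angles in rad, forces in N, time in s.
With the tool pointing down it reaches from about 0.425 to 1.025 m from the base axis. Payload 9.4 kg.
Tool frame: the origin (TCP) lies midway between the tips of the shut fingers; the grasp point (between the pads) lies 19 mm behind it; z points along the fingers, y is the direction in which the jaws open and shut (so a half turn about z gives the same grasp; the last joint's range is limited). The gripper opens to 85 mm and grips with 20 to 120 N. Pads are 22 mm wide; open, the fingers measure 114 mm over their backs; the gripper's body (76 mm by 85 mm) begins 54 mm behind the grasp point. The pads swing forward as they close: fully open they stand 13 mm farther back than shut.
Start: joints at [1.119, 0.599, -0.003, 1.599, 0.002, 0.943, -0.08], TCP at [0.265, -0.675, 0.231] pointing down, gripper open.
Joint ranges: [-2.57, 2.57], [-0.35, 1.97], [-1.29, 1.29], [0.11, 2.56], [-1.05, 4.19], [0.11, 1.86], [-2.63, 2.63]. Speed limits (rad/s): [2.22, 2.22, 3.01, 3.01, 3.14, 3.14, 3.14].

INTERFACE

Orientations are given as a unit quaternion [w, x, y, z].
In Python, from bench import ctrl gives the robot as it stands.
- The arm moves only by the tool drive_tool, never from a script. Its argument "motion" is a list of rows, each a list of 3 entries, a list of its own where there are three numbers: the shift along the tool's x, y, z in mm, then the turn, a rotation vector about the tool's x, y, z in degrees, then the opening, from 0 (shut) to 1 (fully open). A call has 1 to 5 rows; each row shifts and turns the pose as measured when the row begins, along the tool's axes as they then stand; what a row does not reach is not made up. A row lasts 1/12 s, in which the tool goes at most 41.7 mm and 7.16 degrees, less where a joint would pass 70% of its speed; a pose out of reach is approached as far as the arm can. A call with a gripper value outside its range is refused whole. The fingers move at their own pace and stop on an object; the grip force is fixed at half the most. Time passes only in rows, so rows that do not move let the fingers close. It gives the time, the measured TCP pose, the force and the opening at its end, in the units of the state.
- ctrl.get_state(): the state, without advancing time (a new reading comes with each control period).
- ctrl.capture(name): name is "scene" or "side" or "wrist"; returns (picture, depth): 480x640x3 uint8, red, green, blue; 480x640 float32, m along the optical axis (not along the pixel's ray), 0 where there is no reading.
- ctrl.camera_model(name): a dict with "fx", "fy", "cx", "cy" (pixels), "distortion" ([k1, k2, p1, p2, k3] as OpenCV has them; the pictures are not rectified), "world_from_camera" (4x4, takes a point from camera to world coordinates); the wrist camera has in their place "tool_from_camera" (4x4, takes a point from camera to tool coordinates, whose origin is the TCP and whose axes are the flange's). Camera axes: x right, y up, looking along -z (the intrinsics and any distortion apply to the point x, -y, -z); pixel columns grow to the right and rows downward; lengths in m; the calibration is good to about 2 mm. A picture is of the moment at which its call begins: read the wrist's pose just before it. camera_model takes no time and is no camera call.
- ctrl.job_done(): hands the job in, once; it reports no verdict.
The state is a dict: "clock": time; "joints": joint angles; "qvel": joint speeds; "joint_efforts": joint torques, N m; "eef_pos": TCP position; "eef_rot": TCP orientation; "ft_force": force on the tool from outside, world axes, zero at the start; "torque": the same for the moment, N m; "width": finger opening in m.
Only numpy, scipy, OpenCV 4.12 (cv2) and the standard library are available. Lean on these libraries where they do the work, as an engineer would, in place of code of your own. Each camera call takes 0.05 s, during which the arm holds its last target. There are 200 camera calls.

## Working session

There is one attempt and no reset: what is moved stays moved. The work goes in short steps, Python scripts to look and compute and a tool call to move; the robot and the scene stay as the last step left them, time stands still between calls to the robot, and variables do not carry over. Pictures are saved under pics/ and viewed, about 8 in all and at most 12, crops included, and the job is handed in when it is done.

Besides the shell and the picture viewer there is one more tool, called after "Request:" in YAML: its name, and indented under it one key for each argument. drive_tool: Moves the arm, as the interface text tells. Its arguments: {"type":"object","properties":{"motion":{"type":"array","items":{"type":"array"}}},"required":["motion"]}

```bash
mkdir -p pics; cat > h.py <<'E'
import numpy as np, cv2
from scipy.spatial.transform import Rotation as R
from bench import ctrl
def cap(n,save=None):
    s=ctrl.get_state(); img,d=ctrl.capture(n); m=ctrl.camera_model(n)
    if n=="wrist":
        T=np.eye(4); q=s["eef_rot"]; T[:3,:3]=R.from_quat([q[1],q[2],q[3],q[0]]).as_matrix(); T[:3,3]=s["eef_pos"]
        W=T@np.array(m["tool_from_camera"])
    else: W=np.array(m["world_from_camera"])
    if save: cv2.imwrite("pics/%s.png"%save,img[:,:,::-1]); np.savez("pics/%s.npz"%save,img=img,d=d,W=W)
    return img,d,W,m
def pts(d,W,m):
    K=np.array([[m["fx"],0,m["cx"]],[0,m["fy"],m["cy"]],[0,0,1.]])
    v,u=np.mgrid[:480,:640]
    p=cv2.undistortPoints(np.stack([u,v],-1).reshape(-1,1,2).astype(np.float32),K,np.array(m["distortion"],float)).reshape(480,640,2)
    c=np.stack([p[...,0]*d,-p[...,1]*d,-d],-1)
    P=c@W[:3,:3].T+W[:3,3]; P[d<=0]=np.nan
    return P
E
python3 - <<'E'
from h import *
for n in("scene","side"):
    i,d,W,m=cap(n,n); P=pts(d,W,m); np.save("pics/%sP.npy"%n,P); print(W[:3,3])
print(ctrl.get_state())
print(ctrl.camera_model("wrist"))
E
```

```text
[ 1.06232955 -0.19680932  0.7468864 ]
[-0.07552325  0.96369918  0.87729278]
{'clock': 0.1, 'joints': array([ 1.11930974,  0.60005979, -0.00255938,  1.60003185,  0.00180759,
        0.94289391, -0.07981137]), 'qvel': array([ 1.44203358e-03, -3.04797377e-03, -1.43884421e-04, -2.29614234e-03,
       -1.00344600e-03,  9.73557730e-05, -3.47913862e-04]), 'joint_efforts': array([ 4.01424448e-03, -7.77989459e+01,  1.56946130e+00, -2.58624583e+01,
        1.25296033e-02,  5.49323435e-03,  2.35539733e-05]), 'eef_pos': array([ 0.26525022, -0.67429489,  0.23049892]), 'eef_rot': array([-6.68503604e-04,  9.82486925e-01,  1.86330239e-01, -1.91360933e-04]), 'ft_force': array([-0.50845801, -0.08879128,  1.0332642 ]), 'torque': array([-0.01467484, -0.01508214,  0.07354506]), 'width': 0.08592948694304894}
{'fx': 356.0872004166089, 'fy': 356.0872004166089, 'cx': 320.70476859347303, 'cy': 235.3447361085187, 'distortion': array([-0.05526041,  0.        ,  0.        ,  0.        ,  0.        ]), 'tool_from_camera': array([[-1.74441994e-04,  9.61596833e-01,  2.74465844e-01,
         6.86393522e-02],
       [ 9.99999970e-01,  2.14594068e-04, -1.16265784e-04,
         3.55688487e-05],
       [-1.70699552e-04,  2.74465816e-01, -9.61596842e-01,
        -1.40595604e-01],
       [ 0.00000000e+00,  0.00000000e+00,  0.00000000e+00,
         1.00000000e+00]])}
```

View pics/scene.png

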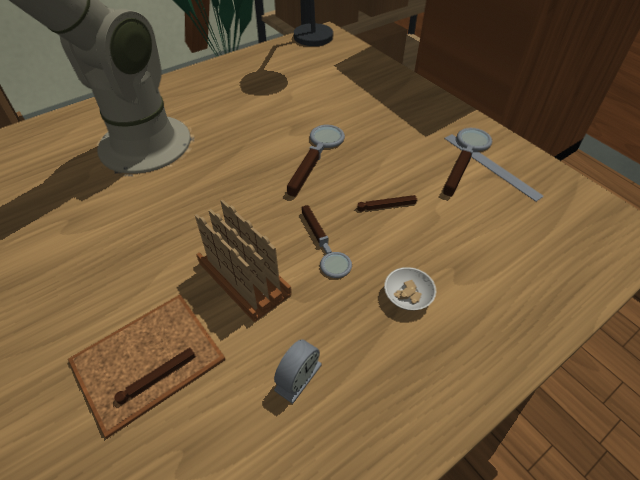

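View pics/side.png

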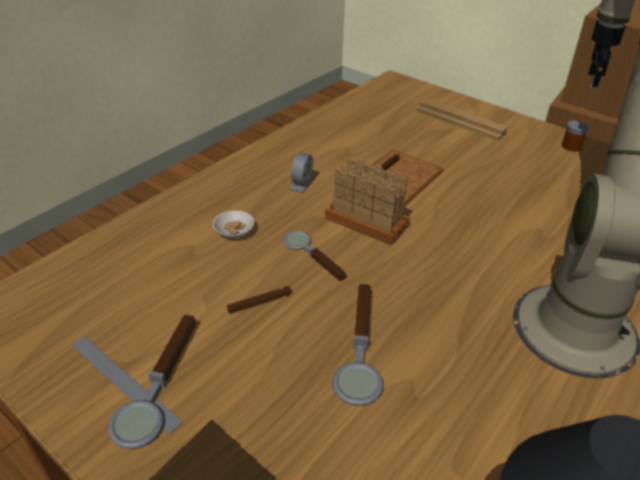

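Scene shows three loupes (lens pixels (335,265), (327,137) and (474,140)), the loose strip (358–416,203), the sample strip on the board (120,397)–(193,352), the stand (245,262), the dish (410,290) and the clock (300,370). In the side view the same loupes are at (297,240), (358,383) and (137,423). Next I measure them to choose the smallest.

```bash
python3 - <<'E'
from h import *
P=np.load("pics/sceneP.npy"); img=np.load("pics/scene.npz")["img"]
hsv=cv2.cvtColor(img,cv2.COLOR_RGB2HSV)
def dark(x0,y0,x1,y1,thr=75,zmin=0.004,zmax=.06):
    s=np.zeros((480,640),bool); s[y0:y1,x0:x1]=1
    mk=s&(hsv[...,2]<thr)&(P[...,2]>zmin)&(P[...,2]<zmax)
    n,l,st,c=cv2.connectedComponentsWithStats(mk.astype(np.uint8)); k=1+np.argmax(st[1:,4])
    return l==k
def rep(name,mk):
    q=P[mk]; top=np.nanpercentile(q[:,2],80); t=q[q[:,2]>top-.004]
    r=cv2.minAreaRect((t[:,:2]*1000).astype(np.float32))
    print(name,len(t),"top",round(top*1000,1),"rect",np.round(r[0],1),np.round(r[1],1),round(r[2],1), "box",np.round(cv2.boxPoints(r)).tolist())
for n,b in dict(loupeA=(295,200,330,245),loupeB=(280,145,323,200),loupeC=(440,145,475,198)).items(): rep(n,dark(*b))
rep("strip",dark(350,190,422,215)); rep("sample",dark(110,345,198,410,75,.014,.06))
for n,(x,y) in dict(A=(335,265),B=(327,137),C=(474,140)).items(): print(n,P[y,x]*1000)
# lens rims: bluish-gray low-sat points
for n,b in dict(A=(315,245,355,282),B=(303,120,350,150),C=(450,122,497,155)).items():
    s=np.zeros((480,640),bool); s[b[1]:b[3],b[0]:b[2]]=1
    q=P[s&(hsv[...,1]<70)&(P[...,2]>.003)]
    r=cv2.minAreaRect((q[:,:2]*1000).astype(np.float32)); print("rim",n,np.round(r[0],1),np.round(r[1],1))
# board: z 6..14
s=np.zeros((480,640),bool); s[290:440,60:230]=1
q=P[s&(P[...,2]>.006)&(P[...,2]<.014)]; r=cv2.minAreaRect((q[:,:2]*1000).astype(np.float32)); print("board",r,np.round(cv2.boxPoints(r)).tolist(),np.nanmedian(q[:,2]))
s=np.zeros((480,640),bool); s[190:320,190:300]=1
for z0,z1 in((.02,.04),(.05,.2)):
    q=P[s&(P[...,2]>z0)&(P[...,2]<z1)]; r=cv2.minAreaRect((q[:,:2]*1000).astype(np.float32)); print("stand",z0,np.round(cv2.boxPoints(r)).tolist(),np.round(r[0]),np.round(r[1]),q[:,2].max())
for n,(x,y) in dict(dish=(410,290),clock=(300,370)).items(): print(n,P[y,x])
E
```

```text
loupeA 256 top 22.1 rect [512.2 187.1] [ 17.2 110.3] 77.4 box [[456.0, 191.0], [564.0, 167.0], [568.0, 183.0], [460.0, 208.0]]
loupeB 416 top 31.4 rect [355.9 268.6] [ 25.6 158.3] 33.5 box [[302.0, 328.0], [389.0, 196.0], [410.0, 210.0], [323.0, 342.0]]
loupeC 388 top 31.9 rect [577.7 572.2] [ 25.  154.3] 25.7 box [[533.0, 636.0], [600.0, 497.0], [622.0, 508.0], [555.0, 647.0]]
strip 310 top 14.5 rect [551.8 365. ] [137.8  19.9] 65.1 box [[514.0, 307.0], [532.0, 298.0], [590.0, 423.0], [572.0, 432.0]]
sample 769 top 24.5 rect [ 639.7 -230.9] [ 19.2 139.3] 3.2 box [[626.0, -162.0], [634.0, -301.0], [653.0, -300.0], [645.0, -161.0]]
A [624.4546388  160.44292626   7.4909688 ]
B [277.70461948 397.00378108  14.3966345 ]
C [509.95336991 714.82720746   9.08158408]
rim A [614.6 169. ] [63.7 85.1]
rim B [283.7 393.5] [ 91.2 132.4]
rim C [518.5 702.4] [110.6 126.2]
board ((592.5224609375, -195.7019500732422), (173.3470001220703, 295.467529296875), 2.136698007583618) [[500.0, -51.0], [511.0, -347.0], [685.0, -340.0], [674.0, -45.0]] 0.010184156570057945
stand 0.02 [[394.0, 210.0], [454.0, -80.0], [648.0, -39.0], [588.0, 251.0]] [521.  86.] [198. 296.] 0.03995421605131255
stand 0.05 [[456.0, 17.0], [463.0, -46.0], [625.0, -29.0], [618.0, 34.0]] [540.  -6.] [163.  63.] 0.15637493076079934
dish [0.76526911 0.23507848 0.01982414]
clock [ 0.79712268 -0.0415278   0.07618707]
```

```bash
python3 - <<'E'
import cv2
i=cv2.imread("pics/scene.png")[110:310,270:510]; cv2.imwrite("pics/crop.png",cv2.resize(i,None,fx=3,fy=3,interpolation=cv2.INTER_CUBIC))
E
```

```text
(no output)
```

View pics/crop.png

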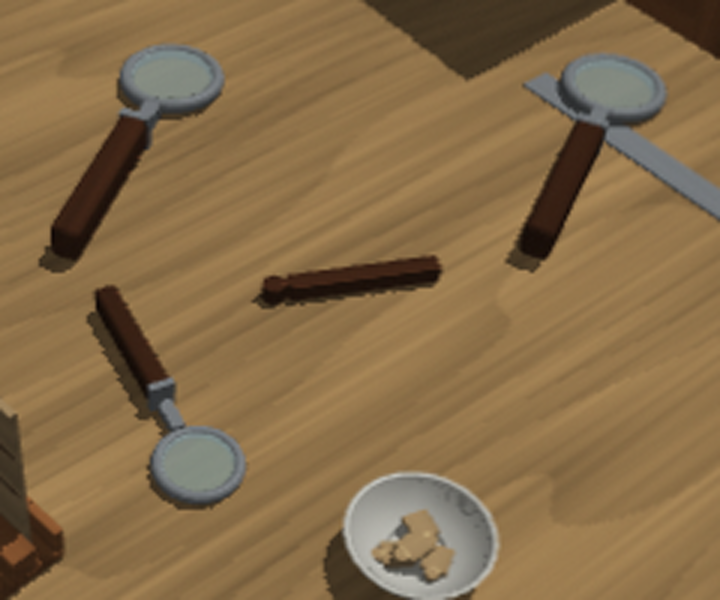

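The crop shows loupe A, lens at crop (200,465), as the smallest. Its handle measures 17x110 mm and 22 mm high, against 31 mm high for the other two. Its grip is at about (544,180) mm. The loose strip's tongue points towards crop (272,290), so its centre is at about (556,374). Next I make a planner that prints rows.

```bash
cat > plan.py <<'E'
import sys; from h import *
def plan(wps,step=38,ang=6.8,maxrows=60):
    """wps: list of (x,y,z mm, yaw deg of tool x); prints rows from the present pose"""
    s=ctrl.get_state(); p=np.array(s["eef_pos"])*1000; q=s["eef_rot"]; r=R.from_quat([q[1],q[2],q[3],q[0]])
    print("t",s["clock"],"pos",np.round(p,1),"yaw",np.round(np.degrees(np.arctan2(*r.as_matrix()[[1,0],0])),1),"F",np.round(s["ft_force"],1),"w",round(s["width"]*1000,1),"j",np.round(s["joints"],2))
    for w in wps:
        t=np.array(w[:3],float); rt=R.from_euler("z",w[3],degrees=True)*R.from_quat([1,0,0,0])
        rv=(r.inv()*rt).as_rotvec(degrees=True)
        n=max(1,int(np.ceil(max(np.linalg.norm(t-p)/step,np.linalg.norm(rv)/ang))))
        for k in range(n):
            sh=r.inv().apply((t-p)/n); print([np.round(sh).tolist(),np.round(rv/n,1).tolist()])
            r=r*R.from_rotvec(rv/n,degrees=True)
        p=t
if __name__=="__main__":
    plan([tuple(map(float,a.split(","))) for a in sys.argv[1:]])
E
python3 plan.py 470,-100,235,40 540,360,200,65
```

```text
t 0.1 pos [ 265.3 -674.3  230.5] yaw 21.5 F [-0.5 -0.1  1. ] w 85.9 j [ 1.12  0.6  -0.    1.6   0.    0.94 -0.08]
[[24.0, -27.0, -0.0], [-0.0, -0.0, -1.1]]
[[24.0, -27.0, -0.0], [-0.0, -0.0, -1.1]]
[[25.0, -26.0, -0.0], [-0.0, -0.0, -1.1]]
[[25.0, -26.0, -0.0], [-0.0, -0.0, -1.1]]
[[26.0, -25.0, -0.0], [-0.0, -0.0, -1.1]]
[[26.0, -25.0, -0.0], [-0.0, -0.0, -1.1]]
[[27.0, -24.0, -0.0], [-0.0, -0.0, -1.1]]
[[27.0, -24.0, -0.0], [-0.0, -0.0, -1.1]]
[[27.0, -23.0, -0.0], [-0.0, -0.0, -1.1]]
[[28.0, -23.0, -0.0], [-0.0, -0.0, -1.1]]
[[28.0, -22.0, -0.0], [-0.0, -0.0, -1.1]]
[[29.0, -22.0, -0.0], [-0.0, -0.0, -1.1]]
[[29.0, -21.0, -0.0], [-0.0, -0.0, -1.1]]
[[29.0, -20.0, -0.0], [-0.0, -0.0, -1.1]]
[[30.0, -20.0, -0.0], [-0.0, -0.0, -1.1]]
[[30.0, -19.0, -0.0], [-0.0, -0.0, -1.1]]
[[31.0, -19.0, -0.0], [-0.0, -0.0, -1.1]]
[[27.0, -24.0, 3.0], [0.0, 0.0, -1.9]]
[[28.0, -23.0, 3.0], [0.0, 0.0, -1.9]]
[[28.0, -22.0, 3.0], [0.0, 0.0, -1.9]]
[[29.0, -21.0, 3.0], [0.0, 0.0, -1.9]]
[[30.0, -20.0, 3.0], [0.0, 0.0, -1.9]]
[[30.0, -19.0, 3.0], [0.0, 0.0, -1.9]]
[[31.0, -18.0, 3.0], [0.0, 0.0, -1.9]]
[[32.0, -17.0, 3.0], [0.0, 0.0, -1.9]]
[[32.0, -16.0, 3.0], [0.0, 0.0, -1.9]]
[[33.0, -15.0, 3.0], [0.0, 0.0, -1.9]]
[[33.0, -13.0, 3.0], [0.0, 0.0, -1.9]]
[[34.0, -12.0, 3.0], [0.0, 0.0, -1.9]]
[[34.0, -11.0, 3.0], [0.0, 0.0, -1.9]]
```

Request:
drive_tool:
  motion:
    - [[24, -27, 0], [0, 0, -1.1], 0.6]
    - [[25, -27, 0], [0, 0, -1.1], 0.6]
    - [[25, -26, 0], [0, 0, -1.1], 0.6]
    - [[25, -26, 0], [0, 0, -1.1], 0.6]
    - [[26, -25, 0], [0, 0, -1.1], 0.6]

```text
clock: 0.52
eef_pos: [0.3225, -0.5053, 0.2265]
eef_rot: [-0.001, 0.973, 0.229, -0.003]
ft_force: [0.7, -0.2, 0.3]
width: 0.0512
```

Request:
drive_tool:
  motion:
    - [[26, -25, 0], [0, 0, -1.1], 0.6]
    - [[27, -24, 0], [0, 0, -1.1], 0.6]
    - [[27, -24, 0], [0, 0, -1.1], 0.6]
    - [[27, -23, 0], [0, 0, -1.1], 0.6]
    - [[28, -23, 0], [0, 0, -1.1], 0.6]

```text
clock: 0.93
eef_pos: [0.3841, -0.327, 0.2252]
eef_rot: [-0.002, 0.961, 0.277, -0.003]
ft_force: [0.4, -0.2, -0.7]
width: 0.0515
```

Request:
drive_tool:
  motion:
    - [[28, -22, 0], [0, 0, -1.1], 0.6]
    - [[29, -22, 0], [0, 0, -1.1], 0.6]
    - [[29, -21, 0], [0, 0, -1.1], 0.6]
    - [[29, -20, 0], [0, 0, -1.1], 0.6]
    - [[30, -20, 0], [0, 0, -1.1], 0.6]

```text
clock: 1.35
eef_pos: [0.4446, -0.1494, 0.2248]
eef_rot: [-0.002, 0.946, 0.325, -0.003]
ft_force: [0.6, -0.4, -0.1]
width: 0.0511
```

```bash
python3 plan.py 490,0,235,43 556,360,200,65
```

```text
t 1.35 pos [ 444.6 -149.4  224.8] yaw 37.9 F [ 0.6 -0.4 -0.1] w 51.1 j [ 0.33  0.31 -0.16  2.16  0.08  0.68 -0.79]
[[26.0, -18.0, -2.0], [-0.1, 0.1, -1.0]]
[[26.0, -18.0, -2.0], [-0.1, 0.1, -1.0]]
[[26.0, -17.0, -2.0], [-0.1, 0.1, -1.0]]
[[26.0, -17.0, -2.0], [-0.1, 0.1, -1.0]]
[[27.0, -16.0, -2.0], [-0.1, 0.1, -1.0]]
[[29.0, -22.0, 4.0], [-0.0, -0.0, -2.2]]
[[30.0, -21.0, 4.0], [-0.0, -0.0, -2.2]]
[[31.0, -20.0, 4.0], [-0.0, -0.0, -2.2]]
[[32.0, -18.0, 4.0], [-0.0, -0.0, -2.2]]
[[32.0, -17.0, 4.0], [-0.0, -0.0, -2.2]]
[[33.0, -16.0, 4.0], [-0.0, -0.0, -2.2]]
[[34.0, -15.0, 4.0], [-0.0, -0.0, -2.2]]
[[34.0, -13.0, 4.0], [-0.0, -0.0, -2.2]]
[[35.0, -12.0, 4.0], [-0.0, -0.0, -2.2]]
[[35.0, -11.0, 4.0], [-0.0, -0.0, -2.2]]
```

Request:
drive_tool:
  motion:
    - [[26, -18, -2], [0, 0, -1], 0.6]
    - [[26, -18, -2], [0, 0, -1], 0.6]
    - [[26, -17, -2], [0, 0, -1], 0.6]
    - [[26, -17, -2], [0, 0, -1], 0.6]
    - [[27, -16, -2], [0, 0, -1], 0.6]

```text
clock: 1.77
eef_pos: [0.4901, 0.0101, 0.2344]
eef_rot: [-0.003, 0.929, 0.369, -0.004]
ft_force: [0.3, -0.6, 0.3]
width: 0.0514
```

Request:
drive_tool:
  motion:
    - [[29, -22, 0], [0, 0, -2.2], 0.6]
    - [[30, -21, 2], [0, 0, -2.2], 0.6]
    - [[31, -20, 4], [0, 0, -2.2], 0.6]
    - [[32, -18, 4], [0, 0, -2.2], 0.6]
    - [[32, -17, 4], [0, 0, -2.2], 0.6]

```text
clock: 2.18
eef_pos: [0.522, 0.1979, 0.2207]
eef_rot: [-0.002, 0.889, 0.458, -0.003]
ft_force: [0.4, -1.5, 0.8]
width: 0.0509
```

Request:
drive_tool:
  motion:
    - [[33, -16, 6], [0, 0, -2.2], 0.6]
    - [[34, -15, 6], [0, 0, -2.2], 0.6]
    - [[34, -13, 6], [0, 0, -2.2], 0.6]
    - [[35, -12, 6], [0, 0, -2.2], 0.6]
    - [[20, -11, 6], [0, 0, -2.2], 0.6]

```text
clock: 2.6
eef_pos: [0.5453, 0.3772, 0.1883]
eef_rot: [-0.003, 0.838, 0.546, -0.003]
ft_force: [-0.9, 0.9, -0.2]
width: 0.0516
```

```bash
cat > meas.py <<'E'
import sys; from h import *
def bar(name,P,img,zlo,zhi,thr=75,roi=None):
    hsv=cv2.cvtColor(img,cv2.COLOR_RGB2HSV)
    mk=(hsv[...,2]<thr)&(P[...,2]>zlo)&(P[...,2]<zhi)
    if roi is not None: mk&=(np.hypot(P[...,0]-roi[0],P[...,1]-roi[1])<roi[2])
    n,l,st,c=cv2.connectedComponentsWithStats(mk.astype(np.uint8)); k=1+np.argmax(st[1:,4]); mk=l==k
    t=P[mk]; r=cv2.minAreaRect((t[:,:2]*1000).astype(np.float32)); b=cv2.boxPoints(r)
    v=np.array([b[1]-b[0],b[2]-b[1]]); e=v[np.argmax(np.linalg.norm(v,axis=1))]
    print(name,len(t),"c",np.round(r[0],1),"size",np.round(r[1],1),"axis yaw",round(np.degrees(np.arctan2(e[1],e[0])),1),"z",np.round(np.nanmedian(t[:,2])*1000,1)); return mk
E
python3 - <<'E'
from meas import *
i,d,W,m=cap("wrist","w1"); P=pts(d,W,m)
bar("strip",P,i,.010,.018,roi=(.556,.3745,.11))
import plan; plan.plan([(556,374,120,65)])
E
```

```text
strip 1 c [524.1 324. ] size [0. 0.] axis yaw 0.0 z 11.9
t 2.65 pos [542.9 381.6 186.9] yaw 66.6 F [0.1 4.9 0.2] w 51.1 j [-0.49  0.59 -0.32  1.77  0.23  0.82 -1.32]
[[-1.0, 8.0, 33.0], [-0.3, 0.0, 0.8]]
[[-1.0, 8.0, 33.0], [-0.3, 0.0, 0.8]]
```

View pics/w1.png

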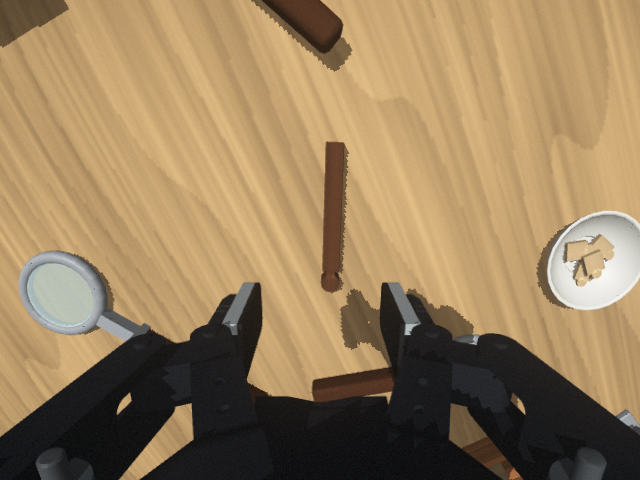

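The wrist view shows the strip in the middle, tongue at (332,280) and plain end at (335,143). Loupe A is at left (64,293) and the dish is at right. The dark threshold was too strict here, so I segment by height instead.

```bash
python3 - <<'E'
from meas import *
z=np.load("pics/w1.npz"); P=pts(z["d"],z["W"],ctrl.camera_model("wrist"))
print("bench z",np.nanmedian(P[100:250,400:500,2]), "tongue",P[281,331],"end",P[150,335],"mid",P[215,334])
bar("strip",P,z["img"],.009,.020,thr=140,roi=(.556,.3745,.11))
mk=(P[...,2]>.009)&(P[...,2]<.020); mk[:, :300]=0; mk[:,365:]=0; mk[295:]=0; mk[:130]=0
r=cv2.minAreaRect((P[mk][:,:2]*1000).astype(np.float32)); print(r)
E
```

```text
bench z -0.0019505004313909446 tongue [0.52524741 0.31211634 0.01161315] end [0.57717044 0.4235485  0.01070153] mid [0.55348365 0.37063465 0.01114366]
strip 2561 c [549.4 366.7] size [140.5  16.7] axis yaw 64.9 z 12.0
((549.3833618164062, 366.6858215332031), (140.51609802246094, 16.68123435974121), 64.8658447265625)
```

```bash
python3 plan.py 555,375.5,70,65 555,375.5,3,65
```

```text
t 2.65 pos [542.9 381.6 186.9] yaw 66.6 F [0.1 4.9 0.2] w 51.1 j [-0.49  0.59 -0.32  1.77  0.23  0.82 -1.32]
[[-0.0, 4.0, 29.0], [-0.2, 0.0, 0.4]]
[[-0.0, 4.0, 29.0], [-0.2, 0.0, 0.4]]
[[-0.0, 4.0, 29.0], [-0.2, 0.0, 0.4]]
[[-0.0, 3.0, 29.0], [-0.2, 0.0, 0.4]]
[[-0.0, -0.0, 34.0], [0.0, -0.0, -0.0]]
[[-0.0, -0.0, 34.0], [0.0, -0.0, -0.0]]
```

Request:
drive_tool:
  motion:
    - [[0, 4, 29], [-0.2, 0, 0.4], 0.6]
    - [[0, 4, 29], [-0.2, 0, 0.4], 0.6]
    - [[0, 4, 29], [-0.2, 0, 0.4], 0.6]
    - [[0, 3, 25], [0, 0, 0.4], 0.6]
    - [[0, 0, 0], [0, 0, 0], 0.6]

```text
clock: 3.07
eef_pos: [0.5547, 0.381, 0.0701]
eef_rot: [-0.001, 0.842, 0.54, 0.001]
ft_force: [-0.0, -0.5, -0.3]
width: 0.0513
```

```bash
python3 plan.py 555,375.5,3,65
```

```text
t 3.0667 pos [554.7 381.   70.1] yaw 65.4 F [-0.  -0.5 -0.3] w 51.3 j [-0.52  0.74 -0.26  1.83  0.3   0.61 -1.39]
[[-2.0, 1.0, 34.0], [-0.0, -0.1, 0.2]]
[[-2.0, 1.0, 34.0], [-0.0, -0.1, 0.2]]
```

Request:
drive_tool:
  motion:
    - [[-2, 1, 22], [0, 0, 0], 0.6]
    - [[-2, 1, 22], [0, 0, 0], 0.6]
    - [[-1, 1, 12], [0, 0, 0], 0.6]
    - [[0, 0, 8], [0, 0, 0], 0.6]
    - [[0, 0, 0], [0, 0, 0], 0.6]

```text
clock: 3.48
eef_pos: [0.5559, 0.3748, 0.0064]
eef_rot: [-0.001, 0.842, 0.54, 0.0]
ft_force: [-0.0, 0.6, -0.5]
width: 0.0513
```

```bash
python3 plan.py 555,375.5,3,65
```

```text
t 3.4833 pos [555.9 374.8   6.4] yaw 65.3 F [-0.   0.6 -0.5] w 51.3 j [-0.54  0.82 -0.22  1.85  0.33  0.5  -1.41]
[[0.0, -1.0, 3.0], [-0.1, -0.1, 0.3]]
```

Request:
drive_tool:
  motion:
    - [[0, 0, 4], [0, 0, 0], 0.6]
    - [[0, 0, 0], [0, 0, 0], 0]
    - [[0, 0, 0], [0, 0, 0], 0]
    - [[0, 0, 0], [0, 0, 0], 0]
    - [[0, 0, 0], [0, 0, 0], 0]

```text
clock: 3.9
eef_pos: [0.5577, 0.3765, 0.0067]
eef_rot: [-0.001, 0.842, 0.54, 0.003]
ft_force: [0.2, 0.5, 0.5]
width: 0.014
```

Request:
drive_tool:
  motion:
    - [[0, 0, 0], [0, 0, 0], 0]
    - [[0, 0, 0], [0, 0, 0], 0]
    - [[0, 0, -12], [0, 0, 0], 0]
    - [[0, 0, -20], [0, 0, 0], 0]
    - [[0, 0, -30], [0, 0, 0], 0]

```text
clock: 4.32
eef_pos: [0.555, 0.3746, 0.0672]
eef_rot: [-0.001, 0.842, 0.54, -0.001]
ft_force: [-0.3, -0.2, 0.7]
width: 0.0141
```

```bash
python3 plan.py 500,330,230,65 490,-40,240,85 559,-225,150,93
```

```text
t 4.3167 pos [555.  374.6  67.2] yaw 65.4 F [-0.3 -0.2  0.7] w 14.1 j [-0.51  0.74 -0.26  1.84  0.3   0.61 -1.39]
[[-13.0, -6.0, -33.0], [-0.0, 0.0, 0.1]]
[[-13.0, -6.0, -33.0], [-0.0, 0.0, 0.1]]
[[-13.0, -6.0, -33.0], [-0.0, 0.0, 0.1]]
[[-13.0, -6.0, -33.0], [-0.0, 0.0, 0.1]]
[[-13.0, -6.0, -33.0], [-0.0, 0.0, 0.1]]
[[-34.0, 15.0, -1.0], [-0.0, 0.0, -2.0]]
[[-34.0, 14.0, -1.0], [-0.0, 0.0, -2.0]]
[[-35.0, 12.0, -1.0], [-0.0, 0.0, -2.0]]
[[-35.0, 11.0, -1.0], [-0.0, 0.0, -2.0]]
[[-36.0, 10.0, -1.0], [-0.0, 0.0, -2.0]]
[[-36.0, 9.0, -1.0], [-0.0, 0.0, -2.0]]
[[-36.0, 7.0, -1.0], [-0.0, 0.0, -2.0]]
[[-37.0, 6.0, -1.0], [-0.0, 0.0, -2.0]]
[[-37.0, 5.0, -1.0], [-0.0, 0.0, -2.0]]
[[-37.0, 4.0, -1.0], [-0.0, 0.0, -2.0]]
[[-30.0, 14.0, 15.0], [-0.0, -0.0, -1.3]]
[[-30.0, 13.0, 15.0], [-0.0, -0.0, -1.3]]
[[-30.0, 13.0, 15.0], [-0.0, -0.0, -1.3]]
[[-31.0, 12.0, 15.0], [-0.0, -0.0, -1.3]]
[[-31.0, 11.0, 15.0], [-0.0, -0.0, -1.3]]
[[-31.0, 11.0, 15.0], [-0.0, -0.0, -1.3]]
```

Request:
drive_tool:
  motion:
    - [[-13, -6, -33], [0, 0, 0.1], 0]
    - [[-13, -6, -33], [0, 0, 0.1], 0]
    - [[-13, -6, -33], [0, 0, 0.1], 0]
    - [[-13, -6, -33], [0, 0, 0], 0]
    - [[-13, -6, -33], [0, 0, 0], 0]

```text
clock: 4.73
eef_pos: [0.4987, 0.3274, 0.2413]
eef_rot: [-0.001, 0.843, 0.538, -0.001]
ft_force: [0.5, 1.0, -1.1]
width: 0.0138
```

```bash
python3 - <<'E'
from h import *
i,d,W,m=cap("wrist","w2"); ctrl.get_state()
cv2.imwrite("pics/w2c.png",i[180:480,120:520,::-1])
E
python3 plan.py 490,-40,240,85
```

```text
t 4.7833 pos [498.7 327.4 248. ] yaw 65.1 F [-1.1 -1.   3.1] w 13.6 j [-0.43  0.44 -0.35  1.87  0.19  0.85 -1.31]
[[-34.0, 15.0, 1.0], [0.0, -0.0, -2.0]]
[[-34.0, 13.0, 1.0], [0.0, -0.0, -2.0]]
[[-35.0, 12.0, 1.0], [0.0, -0.0, -2.0]]
[[-35.0, 11.0, 1.0], [0.0, -0.0, -2.0]]
[[-35.0, 10.0, 1.0], [0.0, -0.0, -2.0]]
[[-36.0, 9.0, 1.0], [0.0, -0.0, -2.0]]
[[-36.0, 7.0, 1.0], [0.0, -0.0, -2.0]]
[[-36.0, 6.0, 1.0], [0.0, -0.0, -2.0]]
[[-36.0, 5.0, 1.0], [0.0, -0.0, -2.0]]
[[-37.0, 4.0, 1.0], [0.0, -0.0, -2.0]]
```

View pics/w2c.png

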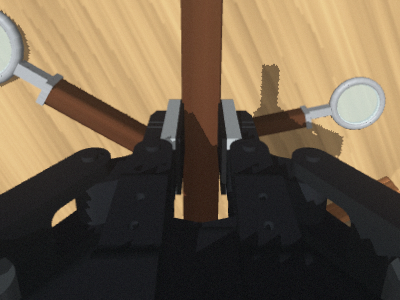

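The strip is held level between the pads and its plain end points away from the tool. I measure its pose in the hand from the saved depth while carrying on.

```bash
python3 - <<'E'
from h import *
z=np.load("pics/w2.npz"); m=ctrl.camera_model("wrist"); T=np.array(m["tool_from_camera"]); P=pts(z["d"],T,m)*1000
mk=(np.abs(P[...,1])<25)&(P[...,2]>-25)&(P[...,2]<20)&(P[...,0]>14)&(P[...,0]<90)
q=P[mk]; print(len(q)); 
for a in range(14,74,8):
    s=q[(q[:,0]>a)&(q[:,0]<a+8)]
    if len(s): print(a,len(s),np.round([s[:,1].min(),s[:,1].max(),np.median(s[:,2]),s[:,0].max()],1))
E
```

```text
4614
14 735 [-8.8  7.2 -5.9 22. ]
22 760 [-8.6  7.1 -5.9 30. ]
30 807 [-8.5  7.4 -5.8 38. ]
38 835 [-8.4  7.2 -5.8 46. ]
46 871 [-8.2  7.5 -5.7 54. ]
54 606 [-8.5  7.4 -5.5 58.6]
```

Request:
drive_tool:
  motion:
    - [[-34, 15, 0], [0, 0, -2], 0]
    - [[-34, 13, 0], [0, 0, -2], 0]
    - [[-35, 12, 0], [0, 0, -2], 0]
    - [[-35, 11, 0], [0, 0, -2], 0]
    - [[-35, 10, 0], [0, 0, -2], 0]

```text
clock: 5.2
eef_pos: [0.4937, 0.1487, 0.2562]
eef_rot: [-0.001, 0.786, 0.618, 0.011]
ft_force: [0.4, 0.1, -0.5]
width: 0.0137
```

Request:
drive_tool:
  motion:
    - [[-36, 9, 0], [0, 0, -2], 0]
    - [[-36, 7, 0], [0, 0, -2], 0]
    - [[-36, 6, 0], [0, 0, -2], 0]
    - [[-36, 5, 0], [0, 0, -2], 0]
    - [[-37, 4, 0], [0, 0, -2], 0]

```text
clock: 5.62
eef_pos: [0.4925, -0.0434, 0.2576]
eef_rot: [0.003, 0.725, 0.688, 0.013]
ft_force: [0.7, -0.5, -0.7]
width: 0.0142
```

```bash
python3 plan.py 559,-225,200,93
```

```text
t 5.6167 pos [492.5 -43.4 257.6] yaw 87.0 F [ 0.7 -0.5 -0.7] w 14.2 j [ 0.31  0.31 -0.41  2.08  0.16  0.76 -0.25]
[[-30.0, 12.0, 9.0], [0.2, -0.1, -1.0]]
[[-30.0, 12.0, 9.0], [0.2, -0.1, -1.0]]
[[-30.0, 11.0, 9.0], [0.2, -0.1, -1.0]]
[[-30.0, 11.0, 9.0], [0.2, -0.1, -1.0]]
[[-31.0, 10.0, 10.0], [0.2, -0.1, -1.0]]
[[-31.0, 10.0, 10.0], [0.2, -0.1, -1.0]]
```

Request:
drive_tool:
  motion:
    - [[-30, 12, 9], [0.2, -0.1, -1], 0]
    - [[-30, 12, 9], [0.2, -0.1, -1], 0]
    - [[-30, 11, 9], [0.2, -0.1, -1], 0]
    - [[-30, 11, 9], [0.2, -0.1, -1], 0]
    - [[-31, 10, 10], [0.2, -0.1, -1], 0]

```text
clock: 6.03
eef_pos: [0.5458, -0.2059, 0.216]
eef_rot: [0.004, 0.694, 0.72, 0.004]
ft_force: [0.2, 0.7, 0.1]
width: 0.0138
```

Request:
drive_tool:
  motion:
    - [[-31, 10, 10], [0.2, -0.1, -1], 0]
    - [[0, 0, 0], [0, 0, 0], 0]

```text
clock: 6.2
eef_pos: [0.5575, -0.2453, 0.205]
eef_rot: [0.004, 0.689, 0.725, 0.001]
ft_force: [-0.7, -0.6, 0.2]
width: 0.0139
```

```bash
python3 - <<'E'
from h import *
import plan; plan.plan([(559,-225,100,93)])
i,d,W,m=cap("wrist","w3"); P=pts(d,W,m); np.save("pics/w3P.npy",P)
mk=(P[...,2]>.016)&(P[...,2]<.034)&(P[...,0]>.60)&(P[...,0]<.69)&(P[...,1]>-.34)&(P[...,1]<-.1)
r=cv2.minAreaRect((P[mk][:,:2]*1000).astype(np.float32)); print("sample",mk.sum(),r,np.round(cv2.boxPoints(r)).tolist())
mk=(P[...,2]>.004)&(P[...,2]<.014)&(P[...,0]<.70)&(P[...,0]>.48)
q=P[mk]*1000; print("board pts",len(q),q.min(0),q.max(0),np.nanmedian(q[:,2]))
E
```

```text
t 6.2 pos [ 557.5 -245.3  205. ] yaw 92.9 F [-0.7 -0.6  0.2] w 13.9 j [ 0.56  0.51 -0.36  1.89  0.25  0.78  0.13]
[[7.0, 1.0, 35.0], [0.1, 0.1, -0.0]]
[[7.0, 1.0, 35.0], [0.1, 0.1, -0.0]]
[[7.0, 1.0, 35.0], [0.1, 0.1, -0.0]]
sample 2711 ((637.5009155273438, -231.90362548828125), (17.928726196289062, 141.20455932617188), 2.7001826763153076) [[625.0, -162.0], [632.0, -303.0], [650.0, -302.0], [643.0, -161.0]]
board pts 30430 [ 503.56363405 -341.82130088    4.76825285] [ 682.3294927  -119.92303442   13.95393681] 8.343442437166226
```

View pics/w3.png

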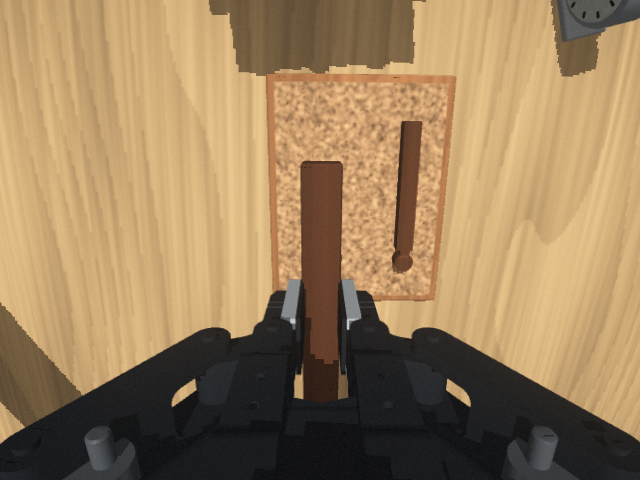

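The wrist view shows the held strip at (322,162–400) over the board, and the sample at (410,122)–(402,262) on its far half, parallel. Next I descend.

Request:
drive_tool:
  motion:
    - [[6, 1, 35], [0.1, 0.1, 0], 0]
    - [[6, 0, 35], [0.1, 0.1, 0], 0]
    - [[5, 0, 35], [0.1, 0.1, 0], 0]
    - [[3, 0, 30], [0, 0, 0], 0]
    - [[0, 0, 0], [0, 0, 0], 0]

```text
clock: 6.67
eef_pos: [0.5607, -0.22, 0.0727]
eef_rot: [0.004, 0.69, 0.724, 0.004]
ft_force: [-1.6, -0.1, -0.0]
width: 0.0138
```

```bash
python3 plan.py 559,-223.6,21,92.7
```

```text
t 6.6667 pos [ 560.7 -220.    72.7] yaw 92.8 F [-1.6 -0.1 -0. ] w 13.8 j [ 0.46  0.67 -0.27  2.    0.35  0.5  -0.01]
[[-2.0, -1.0, 26.0], [0.3, -0.0, 0.1]]
[[-2.0, -1.0, 26.0], [0.3, -0.0, 0.1]]
```

Request:
drive_tool:
  motion:
    - [[-2, -1, 20], [0.2, 0, 0.1], 0]
    - [[-2, -1, 16], [0.2, 0, 0], 0]
    - [[0, 0, 10], [0, 0, 0], 0]
    - [[0, 0, 4], [0, 0, 0], 0]
    - [[0, 0, 0], [0, 0, 0], 0]

```text
clock: 7.08
eef_pos: [0.5617, -0.2215, 0.0262]
eef_rot: [0.003, 0.689, 0.725, 0.003]
ft_force: [0.4, 0.2, -0.2]
width: 0.0135
```

```bash
python3 plan.py 559,-223.6,18,92.7
```

```text
t 7.0833 pos [ 561.7 -221.5   26.2] yaw 92.9 F [ 0.4  0.2 -0.2] w 13.5 j [ 0.43  0.74 -0.23  2.01  0.38  0.42 -0.03]
[[-2.0, -3.0, 8.0], [0.5, 0.0, 0.2]]
```

Request:
drive_tool:
  motion:
    - [[-2, -2, 5], [0.4, 0, 0.2], 0]
    - [[0, 0, 3], [0, 0, 0], 0]
    - [[0, 0, 2], [0, 0, 0], 0]
    - [[0, 0, 1], [0, 0, 0], 0]

```text
clock: 7.42
eef_pos: [0.5615, -0.2247, 0.0178]
eef_rot: [0.003, 0.691, 0.723, 0.001]
ft_force: [1.1, -0.0, 0.3]
width: 0.0136
```

```bash
python3 plan.py 559,-223.6,18,92.7
```

```text
t 7.4167 pos [ 561.5 -224.7   17.8] yaw 92.6 F [ 1.1 -0.   0.3] w 13.6 j [ 0.43  0.76 -0.22  2.01  0.39  0.4  -0.04]
[[1.0, -2.0, -0.0], [0.3, 0.1, -0.1]]
```

Request:
drive_tool:
  motion:
    - [[0, 0, 2], [0, 0, 0], 0]
    - [[0, 0, 1], [0, 0, 0], 0]
    - [[0, 0, 0], [0, 0, 0], 0]

```text
clock: 7.67
eef_pos: [0.5618, -0.225, 0.0164]
eef_rot: [0.003, 0.691, 0.723, 0.001]
ft_force: [-0.9, 0.5, -0.4]
width: 0.0137
```

```bash
python3 plan.py 559,-223.6,18,92.7
```

```text
t 7.6667 pos [ 561.8 -225.    16.4] yaw 92.6 F [-0.9  0.5 -0.4] w 13.7 j [ 0.43  0.76 -0.21  2.01  0.39  0.4  -0.04]
[[1.0, -3.0, -2.0], [0.4, 0.2, -0.1]]
```

Request:
drive_tool:
  motion:
    - [[0, 0, 1], [0, 0, 0], 0]
    - [[0, 0, 0], [0, 0, 0], 0.45]
    - [[0, 0, 0], [0, 0, 0], 0.45]
    - [[0, 0, 0], [0, 0, 0], 0.45]
    - [[0, 0, 0], [0, 0, 0], 0.45]

```text
clock: 8.08
eef_pos: [0.5622, -0.2252, 0.0159]
eef_rot: [0.004, 0.691, 0.723, 0.001]
ft_force: [0.4, -0.3, -0.6]
width: 0.0382
```

Request:
drive_tool:
  motion:
    - [[0, 0, -12], [0, 0, 0], 0.45]
    - [[0, 0, -30], [0, 0, 0], 0.45]
    - [[0, 0, -40], [0, 0, 0], 0.45]
    - [[0, 0, -40], [0, 0, 0], 0.45]
    - [[0, 0, -40], [0, 0, 0], 0.45]

```text
clock: 8.5
eef_pos: [0.5564, -0.2225, 0.1769]
eef_rot: [-0.004, 0.69, 0.724, -0.002]
ft_force: [0.3, -0.2, 0.2]
width: 0.0386
```

```bash
python3 - <<'E'
from h import *
for n in("wrist","scene"):
    i,d,W,m=cap(n,n+"4"); P=pts(d,W,m)
    for nm,x0,x1 in(("strip",.53,.595),("sample",.605,.68)):
        mk=(P[...,2]>.017)&(P[...,2]<.034)&(P[...,0]>x0)&(P[...,0]<x1)&(P[...,1]>-.34)&(P[...,1]<-.12)
        nn,l,st,c=cv2.connectedComponentsWithStats(mk.astype(np.uint8)); mk=l==1+np.argmax(st[1:,4])
        r=cv2.minAreaRect((P[mk][:,:2]*1000).astype(np.float32)); print(n,nm,mk.sum(),np.round(r[0],1),np.round(r[1],1),round(r[2],1),"z",np.round(np.percentile(P[mk][:,2],[5,50,95])*1000,1))
import plan; plan.plan([(490,-40,250,50),(545,180,200,-12.6)])
E
```

```text
wrist strip 2914 [ 560.9 -237.1] [ 17.4 141.1] 2.9 z [20.8 22.  23.1]
wrist sample 2987 [ 637.4 -231.4] [ 17.8 140.9] 2.9 z [20.1 22.  23.1]
scene strip 808 [ 562.  -235.5] [ 20.8 140.9] 2.9 z [18.5 23.5 26. ]
scene sample 898 [ 639.7 -230.5] [ 19.3 141.3] 2.5 z [18.8 23.4 25.8]
t 8.6 pos [ 560.3 -223.5  182.2] yaw 92.7 F [ 0.1 -0.3  0.2] w 38.6 j [ 0.53  0.53 -0.35  1.92  0.27  0.73  0.07]
[[27.0, -9.0, -10.0], [0.0, 0.0, 6.1]]
[[26.0, -12.0, -10.0], [0.0, 0.0, 6.1]]
[[24.0, -14.0, -10.0], [0.0, 0.0, 6.1]]
[[23.0, -17.0, -10.0], [0.0, 0.0, 6.1]]
[[21.0, -19.0, -10.0], [0.0, 0.0, 6.1]]
[[19.0, -21.0, -10.0], [0.0, 0.0, 6.1]]
[[16.0, -23.0, -10.0], [0.0, 0.0, 6.1]]
[[20.0, -10.0, 5.0], [0.0, 0.0, 6.3]]
[[19.0, -12.0, 5.0], [0.0, 0.0, 6.3]]
[[18.0, -14.0, 5.0], [0.0, 0.0, 6.3]]
[[16.0, -16.0, 5.0], [0.0, 0.0, 6.3]]
[[14.0, -18.0, 5.0], [0.0, 0.0, 6.3]]
[[12.0, -19.0, 5.0], [0.0, 0.0, 6.3]]
[[10.0, -20.0, 5.0], [0.0, 0.0, 6.3]]
[[8.0, -21.0, 5.0], [0.0, 0.0, 6.3]]
[[5.0, -22.0, 5.0], [0.0, 0.0, 6.3]]
[[3.0, -22.0, 5.0], [0.0, 0.0, 6.3]]
```

View pics/wrist4.png

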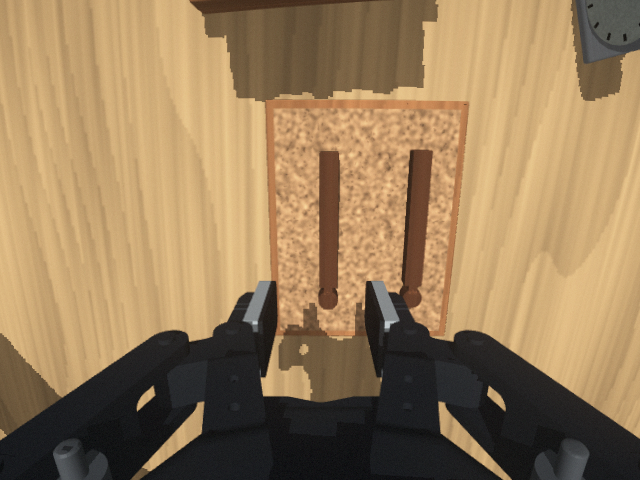

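The strip lies flat beside the sample at 2.9° against 2.5–2.9°, with both tongues at the bottom, (328,298) and (410,297). The tongue is at about (564.5,−298) mm. Next I go for the loupe.

Request:
drive_tool:
  motion:
    - [[27, -9, -12], [0, 0, 6.1], 0.6]
    - [[26, -12, -12], [0, 0, 6.1], 0.6]
    - [[24, -14, -12], [0, 0, 6.1], 0.6]
    - [[23, -17, -10], [0, 0, 6.1], 0.6]
    - [[21, -19, -10], [0, 0, 6.1], 0.6]

```text
clock: 9.02
eef_pos: [0.5086, -0.0936, 0.2427]
eef_rot: [0.003, 0.864, 0.503, 0.002]
ft_force: [0.2, -0.6, -0.3]
width: 0.0512
```

```bash
python3 plan.py 490,0,250,40 535,182,180,-12.6
```

```text
t 9.0167 pos [508.6 -93.6 242.7] yaw 60.4 F [ 0.2 -0.6 -0.3] w 51.2 j [ 0.25  0.34 -0.24  2.05  0.12  0.75 -0.58]
[[24.0, -21.0, -3.0], [0.1, -0.0, 6.8]]
[[21.0, -24.0, -3.0], [0.1, -0.0, 6.8]]
[[19.0, -26.0, -2.0], [0.1, -0.0, 6.8]]
[[19.0, -14.0, 9.0], [-0.0, 0.0, 6.6]]
[[17.0, -16.0, 9.0], [-0.0, 0.0, 6.6]]
[[15.0, -18.0, 9.0], [-0.0, 0.0, 6.6]]
[[13.0, -19.0, 9.0], [-0.0, 0.0, 6.6]]
[[11.0, -21.0, 9.0], [-0.0, 0.0, 6.6]]
[[8.0, -22.0, 9.0], [-0.0, 0.0, 6.6]]
[[6.0, -23.0, 9.0], [-0.0, 0.0, 6.6]]
[[3.0, -23.0, 9.0], [-0.0, 0.0, 6.6]]
```

Request:
drive_tool:
  motion:
    - [[24, -21, -3], [0, 0, 6.8], 0.6]
    - [[21, -24, -3], [0, 0, 6.8], 0.6]
    - [[19, -26, 0], [0, 0, 6.8], 0.6]
    - [[19, -14, 0], [0, 0, 6.6], 0.6]
    - [[17, -16, 0], [0, 0, 6.6], 0.6]

```text
clock: 9.43
eef_pos: [0.4965, 0.0526, 0.2546]
eef_rot: [0.002, 0.976, 0.218, 0.005]
ft_force: [0.5, 0.5, -1.0]
width: 0.0515
```

Request:
drive_tool:
  motion:
    - [[15, -18, 0], [0, 0, 6.6], 0.6]
    - [[13, -19, 5], [0, 0, 6.6], 0.6]
    - [[11, -21, 15], [0, 0, 6.6], 0.6]
    - [[8, -22, 20], [0, 0, 6.6], 0.6]
    - [[6, -23, 20], [0, 0, 6.6], 0.6]

```text
clock: 9.85
eef_pos: [0.5307, 0.1727, 0.2007]
eef_rot: [-0.002, 0.997, -0.083, 0.01]
ft_force: [-0.2, 1.0, -0.2]
width: 0.0514
```

```bash
python3 plan.py 535,182,150,-12.6
```

```text
t 9.85 pos [530.7 172.7 200.7] yaw -9.5 F [-0.2  1.  -0.2] w 51.4 j [-0.43  0.43  0.01  2.03  0.01  0.66 -2.16]
[[1.0, -5.0, 25.0], [-0.2, -0.6, 1.6]]
[[1.0, -5.0, 25.0], [-0.2, -0.6, 1.6]]
```

Request:
drive_tool:
  motion:
    - [[1, -3, 15], [-0.2, -0.6, 1.6], 0.6]
    - [[0, -3, 15], [-0.2, -0.6, 1.6], 0.6]
    - [[0, 0, 0], [0, 0, 0], 0.6]

```text
clock: 10.1
eef_pos: [0.5319, 0.1865, 0.1676]
eef_rot: [-0.0, 0.994, -0.111, -0.002]
ft_force: [-0.1, 0.4, -0.3]
width: 0.051
```

```bash
python3 - <<'E'
from h import *
import plan; plan.plan([(544,180,70,-12.6)])
i,d,W,m=cap("wrist","w5"); P=pts(d,W,m); np.save("pics/w5P.npy",P)
hsv=cv2.cvtColor(i,cv2.COLOR_RGB2HSV)
mk=(P[...,2]>.004)&(P[...,2]<.03)&(P[...,0]>.55)&(P[...,0]<.70)&(P[...,1]>.09)&(P[...,1]<.25)
q=P[mk][:,:2]*1000
rim=q[q[:,0]>600]; print("rim minrect",cv2.minAreaRect(rim.astype(np.float32)),"enc",cv2.minEnclosingCircle(rim.astype(np.float32)))
mk2=mk&(P[...,2]>.014); q=P[mk2]; r=cv2.minAreaRect((q[:,:2]*1000).astype(np.float32)); print("handle front",r,np.nanpercentile(q[:,2],[10,50,90]))
E
```

```text
t 10.1 pos [531.9 186.5 167.6] yaw -12.8 F [-0.1  0.4 -0.3] w 51.0 j [-0.45  0.49  0.01  2.03 -0.02  0.62 -2.21]
[[5.0, 1.0, 33.0], [-0.0, 0.1, -0.1]]
[[5.0, 1.0, 33.0], [-0.0, 0.1, -0.1]]
[[4.0, 1.0, 33.0], [-0.0, 0.1, -0.1]]
rim minrect ((627.17431640625, 163.53952026367188), (54.30900955200195, 65.70716094970703), 0.06173824146389961) enc ((621.3880615234375, 163.5756072998047), 32.97930908203125)
handle front ((555.9829711914062, 177.78392028808594), (18.011959075927734, 15.048185348510742), 77.39161682128906) [0.01800919 0.02011402 0.02120424]
```

View pics/w5.png

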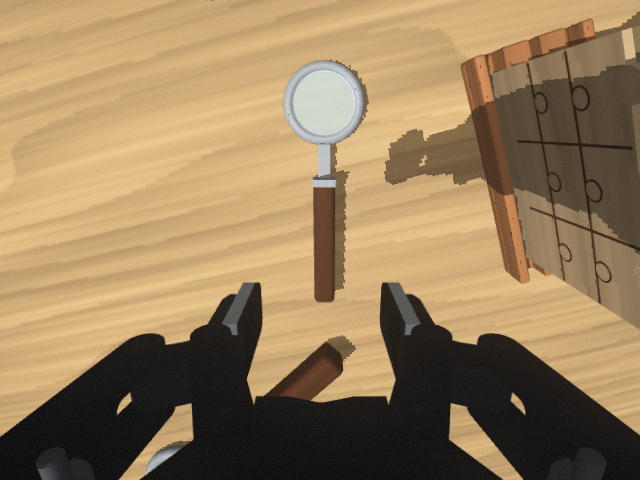

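The wrist view shows the loupe centred: lens (324,101), handle (324,180–300). The stand is clear at right (480+). Next I descend.

Request:
drive_tool:
  motion:
    - [[4, 1, 33], [0, 0.1, 0], 0.6]
    - [[4, 1, 33], [0, 0.1, 0], 0.6]
    - [[4, 1, 25], [0, 0.1, 0], 0.6]
    - [[0, 0, 0], [0, 0, 0], 0.6]

```text
clock: 10.48
eef_pos: [0.5464, 0.18, 0.082]
eef_rot: [-0.003, 0.994, -0.108, 0.005]
ft_force: [-0.1, -0.8, 0.6]
width: 0.0513
```

```bash
python3 plan.py 543,180.5,4,-12.6
```

```text
t 10.4833 pos [546.4 180.   82. ] yaw -12.5 F [-0.1 -0.8  0.6] w 51.3 j [-0.42  0.63  0.01  2.07 -0.01  0.43 -2.19]
[[-1.0, 0.0, 26.0], [-0.1, -0.2, 0.0]]
[[-1.0, 0.0, 26.0], [-0.1, -0.2, 0.0]]
[[-1.0, 0.0, 26.0], [-0.1, -0.2, 0.0]]
```

Request:
drive_tool:
  motion:
    - [[-1, 0, 26], [0, -0.2, 0], 0.6]
    - [[-1, 0, 26], [0, -0.2, 0], 0.6]
    - [[-1, 0, 18], [0, -0.2, 0], 0.6]
    - [[0, 0, 5], [0, 0, 0], 0.6]
    - [[0, 0, 0], [0, 0, 0], 0.6]

```text
clock: 10.9
eef_pos: [0.548, 0.1796, 0.0142]
eef_rot: [-0.006, 0.994, -0.109, 0.004]
ft_force: [0.2, 0.1, 0.2]
width: 0.0512
```

```bash
python3 plan.py 543,180.5,3,-12.6
```

```text
t 10.9 pos [548.  179.6  14.2] yaw -12.5 F [0.2 0.1 0.2] w 51.2 j [-0.41  0.74 -0.    2.09 -0.01  0.3  -2.19]
[[-5.0, 0.0, 11.0], [-0.7, -0.4, 0.1]]
```

Request:
drive_tool:
  motion:
    - [[-4, 0, 8], [-0.6, -0.4, 0], 0.6]
    - [[-2, 0, 3], [0, 0, 0], 0.6]
    - [[0, 0, 0], [0, 0, 0], 0.6]

```text
clock: 11.15
eef_pos: [0.5439, 0.1812, 0.0072]
eef_rot: [-0.002, 0.994, -0.109, 0.002]
ft_force: [0.1, -0.9, -0.6]
width: 0.0514
```

```bash
python3 plan.py 543,180.5,3,-12.6
```

```text
t 11.15 pos [543.9 181.2   7.2] yaw -12.5 F [ 0.1 -0.9 -0.6] w 51.4 j [-0.42  0.75  0.    2.1  -0.01  0.29 -2.2 ]
[[-1.0, 1.0, 4.0], [-0.2, -0.2, 0.1]]
```

Request:
drive_tool:
  motion:
    - [[-1, 0, 4], [0, 0, 0], 0.6]
    - [[0, 0, 0], [0, 0, 0], 0]
    - [[0, 0, 0], [0, 0, 0], 0]
    - [[0, 0, 0], [0, 0, 0], 0]
    - [[0, 0, 0], [0, 0, 0], 0]

```text
clock: 11.57
eef_pos: [0.5436, 0.1824, 0.0057]
eef_rot: [-0.002, 0.994, -0.108, 0.003]
ft_force: [-0.5, -0.1, -0.8]
width: 0.0165
```

Request:
drive_tool:
  motion:
    - [[0, 0, 0], [0, 0, 0], 0]
    - [[0, 0, 0], [0, 0, 0], 0]
    - [[0, 0, -8], [0, 0, 0], 0]
    - [[0, 0, -16], [0, 0, 0], 0]
    - [[0, 0, -20], [0, 0, 0], 0]

```text
clock: 11.98
eef_pos: [0.5412, 0.1813, 0.048]
eef_rot: [-0.001, 0.994, -0.108, 0.0]
ft_force: [-0.0, 0.7, -0.9]
width: 0.0161
```

```bash
cat > hold.py <<'E'
from h import *
i,d,W,m=cap("wrist","hold"); T=np.array(m["tool_from_camera"]); P=pts(d,T,m)*1000
mk=(np.abs(P[...,1])<50)&(P[...,2]>-25)&(P[...,2]<32)&(P[...,0]>14)&(P[...,0]<150)
q=P[mk]; h=q[(q[:,0]>14)&(q[:,0]<30)&(np.abs(q[:,1])<14)&(q[:,2]<8)]
print("handle y",np.round([h[:,1].min(),h[:,1].max()],1),"top z",np.round(np.median(h[:,2]),1),"xmax",h[:,0].max())
rim=q[q[:,0]>50].astype(np.float32); c=cv2.minEnclosingCircle(rim[:,:2].copy()); print("rim",c)
A=np.c_[rim[:,:2],np.ones(len(rim))]; print("rim plane",np.linalg.lstsq(A,rim[:,2],rcond=None)[0],np.percentile(rim[:,2],[5,50,95]))
E
python3 hold.py; python3 plan.py 500,180,250,-12.6 490,0,255,-5
```

```text
handle y [-8.8 10. ] top z -9.7 xmax 29.998087059561218
rim ((80.0658187866211, 0.8821707367897034), 33.03192138671875)
rim plane [ 0.00376493 -0.00349031 -0.79582956] [-2.0654717  -0.43384531  0.88884204]
t 12.0333 pos [542.7 181.7  51.8] yaw -12.5 F [-0.1  0.3  1. ] w 16.9 j [-0.43  0.67  0.01  2.09 -0.01  0.37 -2.2 ]
[[-7.0, 2.0, -33.0], [-0.0, -0.0, 0.0]]
[[-7.0, 2.0, -33.0], [-0.0, -0.0, 0.0]]
[[-7.0, 2.0, -33.0], [-0.0, -0.0, 0.0]]
[[-7.0, 2.0, -33.0], [-0.0, -0.0, 0.0]]
[[-7.0, 2.0, -33.0], [-0.0, -0.0, 0.0]]
[[-7.0, 2.0, -33.0], [-0.0, -0.0, 0.0]]
[[6.0, 36.0, -1.0], [0.0, 0.0, -1.5]]
[[5.0, 36.0, -1.0], [0.0, 0.0, -1.5]]
[[4.0, 36.0, -1.0], [0.0, 0.0, -1.5]]
[[3.0, 36.0, -1.0], [0.0, 0.0, -1.5]]
[[2.0, 36.0, -1.0], [0.0, 0.0, -1.5]]
```

Request:
drive_tool:
  motion:
    - [[-7, 2, -33], [0, 0, 0], 0]
    - [[-7, 2, -33], [0, 0, 0], 0]
    - [[-7, 2, -33], [0, 0, 0], 0]
    - [[-7, 2, -33], [0, 0, 0], 0]
    - [[-7, 2, -33], [0, 0, 0], 0]

```text
clock: 12.45
eef_pos: [0.5026, 0.1775, 0.2189]
eef_rot: [0.001, 0.994, -0.109, -0.002]
ft_force: [1.0, -1.0, -0.9]
width: 0.0168
```

Request:
drive_tool:
  motion:
    - [[-5, 2, -25], [0, 0, 0], 0]
    - [[0, 0, 0], [0, 0, 0], 0]

```text
clock: 12.62
eef_pos: [0.4975, 0.1769, 0.2521]
eef_rot: [-0.002, 0.994, -0.109, 0.001]
ft_force: [1.0, 0.5, -1.2]
width: 0.0166
```

```bash
python3 hold.py; python3 plan.py 490,0,265,-5 480,-200,262,3
```

```text
handle y [-8.7  9.9] top z -9.8 xmax 29.990417635964807
rim ((80.03255462646484, 0.8709703683853149), 33.02150344848633)
rim plane [ 0.00389925 -0.00312907 -0.79720299] [-2.03968269 -0.42317148  0.89927803]
t 12.6667 pos [497.4 176.8 250.4] yaw -12.5 F [ 0.4  0.2 -1. ] w 16.6 j [-0.47  0.34  0.02  2.03 -0.01  0.77 -2.22]
[[6.0, 35.0, -3.0], [-0.0, -0.0, -1.5]]
[[5.0, 35.0, -3.0], [-0.0, -0.0, -1.5]]
[[4.0, 35.0, -3.0], [-0.0, -0.0, -1.5]]
[[3.0, 35.0, -3.0], [-0.0, -0.0, -1.5]]
[[3.0, 35.0, -3.0], [-0.0, -0.0, -1.5]]
[[1.0, 33.0, 0.0], [0.0, 0.0, -1.3]]
[[0.0, 33.0, 0.0], [0.0, 0.0, -1.3]]
[[-0.0, 33.0, 0.0], [0.0, 0.0, -1.3]]
[[-1.0, 33.0, 0.0], [0.0, 0.0, -1.3]]
[[-2.0, 33.0, 0.0], [0.0, 0.0, -1.3]]
[[-3.0, 33.0, 0.0], [0.0, 0.0, -1.3]]
```

The grip is stable, and the loupe is level and unchanged in the hand. Next I carry it over the stand.

Request:
drive_tool:
  motion:
    - [[6, 35, -3], [0, 0, -1.5], 0]
    - [[5, 35, -3], [0, 0, -1.5], 0]
    - [[4, 35, -3], [0, 0, -1.5], 0]
    - [[3, 35, -1], [0, 0, -1.5], 0]
    - [[3, 35, 0], [0, 0, -1.5], 0]

```text
clock: 13.08
eef_pos: [0.4889, 0.0039, 0.2569]
eef_rot: [-0.003, 0.999, -0.033, 0.0]
ft_force: [0.5, -0.7, -1.2]
width: 0.0165
```

Request:
drive_tool:
  motion:
    - [[1, 33, 0], [0, 0, -1.3], 0]
    - [[0, 33, 0], [0, 0, -1.3], 0]
    - [[0, 33, 0], [0, 0, -1.3], 0]
    - [[-1, 33, 0], [0, 0, -1.3], 0]
    - [[-2, 33, 0], [0, 0, -1.3], 0]

```text
clock: 13.5
eef_pos: [0.4798, -0.1698, 0.2504]
eef_rot: [-0.003, 1.0, 0.027, -0.004]
ft_force: [-0.4, -0.1, -2.0]
width: 0.0167
```

```bash
python3 plan.py 484.5,-303,200,3 484.5,-303,110,3
```

```text
t 13.5 pos [ 479.8 -169.8  250.4] yaw 3.1 F [-0.4 -0.1 -2. ] w 16.7 j [ 0.19  0.32  0.05  2.06 -0.03  0.77 -1.25]
[[-1.0, 33.0, 12.0], [-0.1, 0.1, 0.0]]
[[-1.0, 33.0, 12.0], [-0.1, 0.1, 0.0]]
[[-1.0, 33.0, 12.0], [-0.1, 0.1, 0.0]]
[[-1.0, 33.0, 13.0], [-0.1, 0.1, 0.0]]
[[-0.0, -0.0, 30.0], [0.0, -0.0, 0.0]]
[[-0.0, -0.0, 30.0], [0.0, -0.0, 0.0]]
[[-0.0, -0.0, 30.0], [0.0, -0.0, 0.0]]
```

Request:
drive_tool:
  motion:
    - [[-1, 33, 12], [-0.1, 0.1, 0], 0]
    - [[-1, 33, 12], [-0.1, 0.1, 0], 0]
    - [[-1, 33, 12], [-0.1, 0.1, 0], 0]
    - [[3, 27, 13], [-0.1, 0.1, 0], 0]
    - [[0, 0, 0], [0, 0, 0], 0]

```text
clock: 13.92
eef_pos: [0.4819, -0.3092, 0.1933]
eef_rot: [0.001, 1.0, 0.024, -0.003]
ft_force: [0.1, -0.5, -0.8]
width: 0.0165
```

```bash
python3 plan.py 484.3,-301.3,90,3
```

```text
t 13.9167 pos [ 481.9 -309.2  193.3] yaw 2.7 F [ 0.1 -0.5 -0.8] w 16.5 j [ 0.42  0.47  0.07  1.99 -0.04  0.69 -1.01]
[[1.0, -3.0, 34.0], [0.0, 0.1, -0.1]]
[[1.0, -3.0, 34.0], [0.0, 0.1, -0.1]]
[[1.0, -3.0, 34.0], [0.0, 0.1, -0.1]]
```

Request:
drive_tool:
  motion:
    - [[1, -3, 34], [0, 0.1, -0.1], 0]
    - [[1, -3, 34], [0, 0.1, -0.1], 0]
    - [[1, -3, 30], [0, 0.1, -0.1], 0]
    - [[0, 0, 0], [0, 0, 0], 0]

```text
clock: 14.25
eef_pos: [0.4823, -0.3032, 0.0884]
eef_rot: [0.001, 1.0, 0.023, -0.001]
ft_force: [-0.4, 0.6, -1.3]
width: 0.0166
```

```bash
cat > fin.py <<'E'
from h import *
import plan
for n in("scene","side"):
    i,d,W,m=cap(n,n+"f"); P=pts(d,W,m)
    s=ctrl.get_state(); p=s["eef_pos"]; q=s["eef_rot"]; r=R.from_quat([q[1],q[2],q[3],q[0]])
    L=(r.inv().apply((P-p).reshape(-1,3))*1000).reshape(P.shape)
    mk=(np.hypot(L[...,0]-80,L[...,1])<38)&(L[...,2]>-8)&(L[...,2]<14)
    if mk.sum()>20:
        rim=P[mk]*1000; print(n,mk.sum(),"rim circ",cv2.minEnclosingCircle(rim[:,:2].astype(np.float32)),"z",np.round(np.percentile(rim[:,2],[3,10,50,90,97]),1))
    u=np.argwhere(mk); print("px",u.min(0),u.max(0))
plan.plan([(484.3,-301.3,47,3)])
E
python3 fin.py
```

```text
scene 1248 rim circ ((561.2073364257812, -300.1148681640625), 36.15805435180664) z [87.3 88.4 90.4 92.1 93. ]
px [325  63] [363 105]
side 244 rim circ ((561.7105102539062, -298.7597961425781), 34.94624710083008) z [88.8 90.3 93.4 96.  97.5]
px [137 413] [149 436]
t 14.35 pos [ 484.  -304.8   92.7] yaw 2.6 F [-0.1  0.5 -0.3] w 16.7 j [ 0.43  0.61  0.05  2.07 -0.06  0.46 -1.  ]
[[0.0, -2.0, 23.0], [0.1, -0.1, -0.2]]
[[0.0, -2.0, 23.0], [0.1, -0.1, -0.2]]
```

Request:
drive_tool:
  motion:
    - [[0, -2, 18], [0, 0, -0.2], 0]
    - [[0, -1, 14], [0, 0, -0.1], 0]
    - [[0, 0, 6], [0, 0, 0], 0]
    - [[0, 0, 0], [0, 0, 0], 0]

```text
clock: 14.68
eef_pos: [0.4875, -0.3038, 0.0603]
eef_rot: [0.004, 1.0, 0.025, 0.005]
ft_force: [-0.7, -0.1, -1.0]
width: 0.0165
```

```bash
python3 plan.py 484.3,-301.3,48,3; python3 fin.py; python3 - <<'E'
import cv2
a=cv2.imread("pics/scenef.png")[280:440,30:270]; cv2.imwrite("pics/sf.png",cv2.resize(a,None,fx=3,fy=3))
E
```

```text
t 14.6833 pos [ 487.5 -303.8   60.3] yaw 2.9 F [-0.7 -0.1 -1. ] w 16.5 j [ 0.43  0.66  0.04  2.09 -0.06  0.38 -1.  ]
[[-3.0, -3.0, 12.0], [0.5, -0.5, -0.1]]
scene 1195 rim circ ((566.4214477539062, -298.91168212890625), 36.75201416015625) z [60.2 61.4 63.4 65.1 65.9]
px [335  71] [373 112]
side 260 rim circ ((566.392822265625, -299.0637512207031), 36.184349060058594) z [58.5 61.5 64.4 67.5 68.7]
px [145 410] [158 434]
t 14.7833 pos [ 487.9 -304.1   61.1] yaw 2.9 F [-0.5  0.3 -0.8] w 16.5 j [ 0.43  0.66  0.04  2.09 -0.06  0.38 -1.  ]
[[-4.0, -3.0, 14.0], [0.5, -0.6, -0.1]]
```

View pics/sf.png

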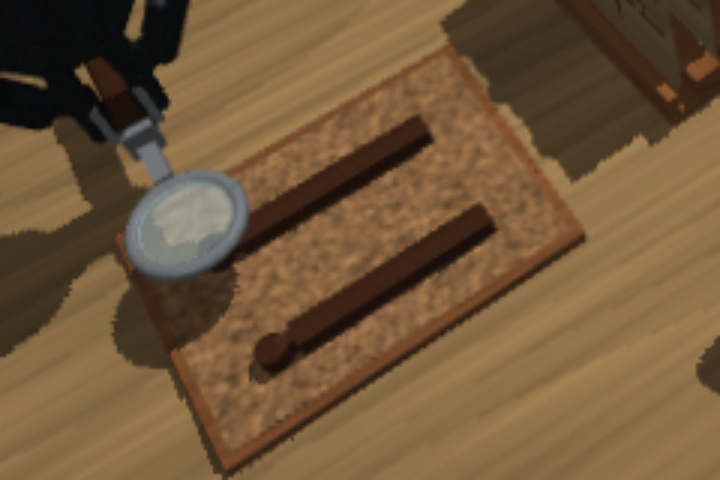

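The view shows the loupe level with its lens over the tongue and the handle square to the strip. Scene and side depth both put the rim underside about 6 mm below the TCP, so I lower by about 14 mm and trim.

Request:
drive_tool:
  motion:
    - [[-2, -2, 6], [0.3, -0.3, 0], 0]
    - [[-1, -1, 5], [0.2, -0.2, 0], 0]
    - [[0, 0, 2], [0, 0, 0], 0]
    - [[0, 0, 0], [0, 0, 0], 0]
    - [[0, 0, 0], [0, 0, 0], 0]

```text
clock: 15.2
eef_pos: [0.4861, -0.3022, 0.0506]
eef_rot: [0.001, 1.0, 0.025, 0.003]
ft_force: [-0.2, 0.5, -0.6]
width: 0.0164
```

```bash
python3 fin.py; python3 plan.py 485,-301,46,3
```

```text
scene 1159 rim circ ((564.8701171875, -299.224853515625), 36.61455154418945) z [50.5 51.5 53.3 55.1 56. ]
px [337  75] [374 115]
side 256 rim circ ((563.3610229492188, -297.5789794921875), 35.41769790649414) z [47.5 50.4 53.8 56.7 57.7]
px [149 409] [162 434]
t 15.3 pos [ 486.1 -302.2   50.6] yaw 2.9 F [ 0.2  0.3 -0.7] w 16.2 j [ 0.43  0.68  0.04  2.09 -0.06  0.37 -1.  ]
[[-2.0, -1.0, 4.0], [0.1, -0.3, -0.1]]
t 15.3 pos [ 486.1 -302.2   50.6] yaw 2.9 F [ 0.2  0.3 -0.7] w 16.2 j [ 0.43  0.68  0.04  2.09 -0.06  0.37 -1.  ]
[[-1.0, -1.0, 5.0], [0.1, -0.3, -0.1]]
```

Request:
drive_tool:
  motion:
    - [[-1, -1, 5], [0.1, -0.2, 0], 0]
    - [[0, 0, 2], [0, 0, 0], 0]
    - [[0, 0, 0], [0, 0, 0], 0]
    - [[0, 0, 0], [0, 0, 0], 0]
    - [[0, 0, 0], [0, 0, 0], 0]

```text
clock: 15.72
eef_pos: [0.4849, -0.3012, 0.0428]
eef_rot: [0.0, 1.0, 0.025, 0.001]
ft_force: [0.1, 0.5, -1.2]
width: 0.0168
```

```bash
python3 fin.py; python3 hold.py; python3 - <<'E'
from h import *
P0=np.load("pics/sceneP.npy"); z=np.load("pics/scenef.npz"); P=pts(z["d"],z["W"],ctrl.camera_model("scene"))
def rects(P):
    out=[]
    for b in((.605,.68,-.34,-.12,.017,.034),(.44,.64,-.07,.06,.06,.2),(.70,.83,.17,.30,.008,.04),(.74,.86,-.12,.03,.02,.1)):
        mk=(P[...,0]>b[0])&(P[...,0]<b[1])&(P[...,1]>b[2])&(P[...,1]<b[3])&(P[...,2]>b[4])&(P[...,2]<b[5]); out.append(P[mk][:,:2].mean(0)*1000)
    return np.array(out)
print("bystander shifts (sample,stand,dish,clock)\n",np.round(rects(P)-rects(P0),1))
mk=(P[...,2]>.017)&(P[...,2]<.030)&(P[...,0]>.53)&(P[...,0]<.595)&(P[...,1]>-.27)&(P[...,1]<-.12)
r=cv2.minAreaRect((P[mk][:,:2]*1000).astype(np.float32)); print("strip part",r)
c=z["img"][280:440,30:270,::-1]; cv2.imwrite("pics/sf2.png",cv2.resize(c,None,fx=3,fy=3))
s=np.load("pics/sidef.npz")["img"][110:240,330:490,::-1]; cv2.imwrite("pics/sf3.png",cv2.resize(s,None,fx=4,fy=4,interpolation=cv2.INTER_CUBIC))
E
```

```text
scene 1159 rim circ ((563.7830200195312, -297.5370788574219), 36.51026153564453) z [41.7 43.3 45.2 47.  47.8]
px [339  77] [376 117]
side 254 rim circ ((563.9083251953125, -296.4494934082031), 35.98270034790039) z [40.4 42.6 45.5 48.6 49.4]
px [152 409] [165 433]
t 15.8167 pos [ 485.  -301.2   42.9] yaw 2.9 F [-0.  -0.6 -1. ] w 16.7 j [ 0.43  0.69  0.04  2.09 -0.06  0.36 -1.  ]
[[-1.0, 0.0, -4.0], [0.0, -0.1, -0.1]]
handle y [-9.1  9.6] top z -9.8 xmax 29.99599857265152
rim ((80.1377944946289, -8.528969764709473), 42.11227798461914)
rim plane [-0.00215555 -0.12978521  0.52611535] [-2.01128302 -0.34907186  1.9182168 ]
bystander shifts (sample,stand,dish,clock)
 [[-0.   0.3]
 [ 0.1  0. ]
 [ 0.  -0.2]
 [-0.1  0. ]]
strip part ((561.3931884765625, -217.42848205566406), (20.44066619873047, 104.72216033935547), 2.8438358306884766)
```

View pics/sf2.png

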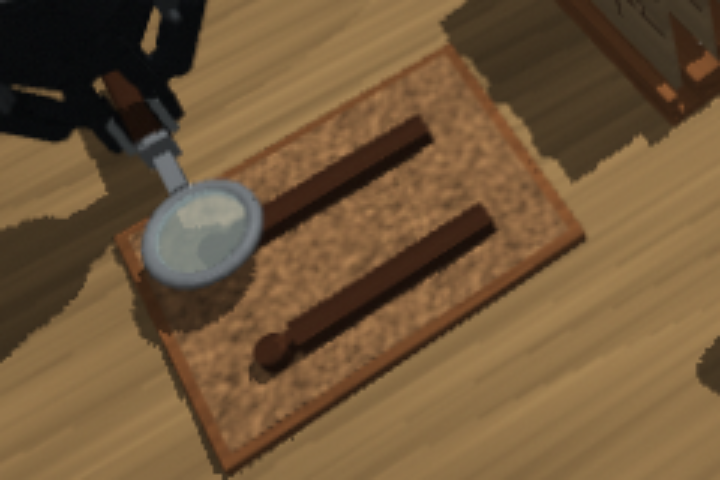

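```bash
python3 -c "
from bench import ctrl
s=ctrl.get_state(); print(s['eef_pos'],s['qvel'].round(3)); print(ctrl.job_done())"
```

```text
[ 0.48501864 -0.30122826  0.04296727] [ 0.    -0.001  0.001 -0.001 -0.001  0.001 -0.   ]
the job is handed in; nothing more can be done
None
```

I placed the loose strip on the empty half of the board and let go of it. I then carried the smallest loupe over the stand and handed in at about 15.9 s, with the loupe still held over the strip's tongue.

My last checks before handing in:
- **Strip:** it lies flat, with its top level with the other strip's. It is parallel to within about 0.5°, with both tongues pointing the same way and the ends level to about 6 mm.
- **Loupe position:** the lens is at about (564, −297) mm, against a tongue estimate of (564.5, −298) mm, and the handle is square to the strip to within about 1°. The arm was at rest.
- **Things to leave alone:** the other strip, stand, dish and clock had moved no more than about 0.3 mm in the scene camera.

One thing disagreed: the height of the lens. The scene and side cameras put the underside of the rim about 13 mm above the wood. The wrist camera put it at about 9 mm. Both are inside the allowed 4–28 mm.

The last wrist-camera fit of the rim (circle and tilt) was also off, probably because it picked up board and strip points below the lens. I relied on the in-air fits for level; those showed less than 0.5° of tilt relative to the tool.

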